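Clamp the spice jar in the jar holder to the first slip of the clutch

ROBOT

A 6-joint arm with a two-finger parallel gripper is mounted at the origin on a cart in front of the work surface, level with it; the furniture and walls round the work are solid. World frame = base frame: x ahead of the robot, y to its left, z up, the work surface at z = 0. Lengths are in m, angles in rad, forces in N, time in s.
With the tool pointing down it reaches from about 0.25 to 0.775 m from the base axis. Payload 4 kg.
Tool frame: the origin (TCP) lies between the finger pads, 19 mm behind the fingertips; this is the grasp point; z points along the fingers, y is the line along which they close (so a half turn about z gives the same grasp; the last joint's range is limited). The gripper opens to 94 mm and grips with 3 to 60 N. Pads are 16 mm wide; open, the fingers measure 119 mm over their backs; the gripper's body (75 mm by 177 mm) begins 78 mm behind the grasp point.
Start: joints at [-1.365, 0.087, 1.371, -0, 1.684, -0.103], TCP at [0.167, -0.524, 0.224] pointing down, gripper open.
Joint ranges: [-3.1, 3.1], [-0.76, 2.03], [0.27, 2.55], [-1.08, 4.22], [0.17, 2.65], [-2.57, 2.57]. Speed limits (rad/s): [2.79, 2.79, 3.14, 3.14, 3.14, 3.14].

INTERFACE

Orientations are given as [roll, pitch, yaw] about the fixed x, y, z axes, in that order (R = Rz(yaw) Ry(pitch) Rx(roll)).
In Python, from bench import robot, eyes, models gives the robot as it stands.
- The arm moves only by the tool step_arm, never from a script. Its argument "commands" is a list that holds one entry, the list of rows, each a list of 7 numbers: the shift along the tool's x, y, z in mm, then the turn, a rotation vector about the tool's x, y, z in rad, then the finger opening in mm, from 0 to 94. In form: [[[tx, ty, tz, wx, wy, wz, gripper], ...]]. A call has 1 to 20 rows; each row shifts and turns the commanded pose from where the row before left it, along the tool's axes as they then stand; what a row does not reach is not made up. A row lasts 1/8 s, in which the tool goes at most 62.5 mm and 10.7 degrees, less where a joint would pass 70% of its speed; a pose out of reach is approached as far as the arm can. A call is refused whole if a number of a shift passes 62.5 or a number of a turn 0.188, either way. A call with a gripper value outside its range is refused whole. The fingers move at their own pace and stop on an object; the grip force is fixed at half the most. Time passes only in rows, so rows that do not move let the fingers close. It gives the time, the measured TCP pose, the force, the opening and the grip force at its end, in the units of the state.
- robot.get_obs(): the state, without advancing time (a new reading comes with each control period).
- eyes.snapshot(name): name is "scene" or "top" or "wrist"; returns a dict with "color" (480x640x3 uint8, red, green, blue), "camera_matrix" (3x3 intrinsics, pixels), "eye" and "rotation" of the camera in the world; the wrist camera has in their place "tool_from_camera" (4x4, takes a point from camera to tool coordinates, whose origin is the TCP and whose axes are the flange's). Camera axes: x right, y up, looking along -z (the intrinsics and any distortion apply to the point x, -y, -z); pixel columns grow to the right and rows downward; lengths in m; the calibration is good to about 2 mm. The wrist camera is an equidistant fisheye: a pixel r from the principal point sees the ray r / f radians off the axis. A picture is of the moment at which its call begins: read the wrist's pose just before it. There is no depth.
- robot.close_job(): hands the job in; it is judged then, once.
Trained networks look in a picture, given as the dict that the camera call returned (one of the last four; its "shot" number tells which), for a name from the list of things; names that differ only in an ending like _2 or _b are one class to them, and where a whole thing is asked for, a point or a joint stands for the part that bears it (a point fixed in the world has none). Each returns a list of dicts, best first, with "confidence" (0 to 1); they miss things now and then, are a little off and sometimes report something else, mostly with a low value. They report only what shows in the picture. A call takes as long as a camera call. They do not tell look-alikes from the thing itself.
- models.masks_of(picture, query): "mask" (480x640 bool, what is visible of it) and "xy" ([column, row] in pixels, amid what is visible of it).
- models.tip_of(picture, query): "xy" ([column, row] in pixels: a listed point, or the origin of a listed thing).
The state is a dict: "time": time; "joint_positions": joint angles; "qvel": joint speeds; "joint_torque": joint torques, N m; "tool_pos": TCP position; "ee_rot": TCP orientation; "wrist_force": force on the tool from outside, world axes, zero at the start; "wrist_torque": the same for the moment, N m; "width": finger opening in m; "finger_force": force on a finger pad.
Only numpy, scipy, OpenCV 4.12 (cv2) and the standard library are available. Lean on these libraries where they do the work, as an engineer would, in place of code of your own. Each camera call takes 0.05 s, during which the arm holds its last target. There are 200 camera calls.

TASK

Stand the small red-capped spice jar upright in the jar holder, between its V-shaped fence and its open jaw, and let go of it. Then turn the holder's orange knob clockwise (seen from above) to close the jaw on the jar, and stop at the first slip of the knob's clutch: the cap must be seen to slip a little on the dark disc under it (a few degrees) but never more than about 30 degrees. Leave the jar clamped upright against both faces of the fence, and leave the other things on the worktop where they stand.

Things in the scene. Friction and masses are not known exactly. Their poses are not given: they have to be found in the camera images.
- cinnamon_jar: small round spice jar with a red cap, the thing to be clamped: body 42 mm across, cap 45 mm across, 106 mm tall (the cap takes up the top 21 mm), about 0.11 kg, loose, standing upright. Origin: centre of its underside; z is up along the jar.
- holder: jar holder fixed to the worktop: grey base plate 100 x 235 x 8 mm (x, y, z), origin at the centre of its underside, z up, y along the clamping line from jar seat (y = -60 mm) to knob axis (y = +55 mm). At the -y end a 90 degree V fence of two upright plates, 48 mm high over the worktop, opens to +y. At the +y end a gear housing (58 x 54 mm, 42 mm high) carries column, dark disc and orange knob.
- seat (a point): the jar's place, on the base plate 8 mm above the worktop: a clamped jar has the centre of its underside here and touches both faces of the V. Axes as the holder's. The open jaw leaves 8 to 17 mm free on the +y side of a jar standing here; the closing jaw pushes the jar into the V, so one set down up to 8 mm off to +y or to either side is drawn in.
- jaw: sliding jaw of the holder: a rubber-faced block 50 mm wide, its top 47 mm above the worktop, on a steel rack bar. Origin on the centre of its rubber face, at the top of the base plate. It slides along the holder's -y towards the jar, 12 mm for each radian of the dark disc.
- knob_grip (a point): point on the knob's upright axis, 96 mm above the worktop, where the tool centre may be put to grip the knob from above at any yaw. The knob is a round ribbed orange cap, 40 mm across, 74 to 106 mm above the worktop, with a white line on its top and side. Axes as the holder's (they do not turn with the knob).
- pinion (a joint): turn of the dark disc (62 mm across, 67 to 72 mm above the worktop, under the orange cap, white line on its rim), rad, growing clockwise seen from above: 0 jaw fully open, end at 2.6, starts at 0.1 to 0.75. Moves the jaw 12 mm per rad against light friction (0.06 N m), stays where left, and stops turning when the jaw presses the jar into the fence, at about 1.5.
- cap (a joint): slip of the orange cap on the dark disc, rad, growing clockwise seen from above; 0 at the start, white lines of cap and disc in line. The clutch holds about 0.18 N m: below that cap and disc turn together and this stays near 0; when the jaw bears firmly the disc stops and the cap slips on, smoothly, without springing back. Letting go of the knob keeps the value.
- jam_jar: bystander, to be left alone: dark preserve jar with a gold lid, 68 x 68 x 88 mm. Origin: centre of its underside.
- syrup_bottle: bystander, to be left alone: the nearer of two alike tall syrup bottles with yellow caps, 56 x 56 x 214 mm. Origin: centre of its underside.
- cup_blue: bystander, to be left alone: small white espresso cup with a blue pattern, no handle, 50 x 50 x 52 mm. Origin: centre of its underside.
- cup_black: bystander, to be left alone: small white espresso cup with a black pattern, no handle, 50 x 50 x 52 mm. Origin: centre of its underside.
- shot_glass: bystander, to be left alone: small clear glass, 54 x 54 x 74 mm. Origin: centre of its underside.
- tea_tin_blue: bystander, to be left alone: blue tea tin, 61 x 81 x 130 mm. Origin: centre of its underside.
There are look-alikes about, which are no part of the job. Leave any green look-alike of the cinnamon_jar alone.

How it is judged:
On the way:
1. the jar stands upright in the holder, within 22 mm of its seat, and has been let go (horizontal distance between cinnamon_jar and seat below 0.022 m and z of cinnamon_jar in the frame of seat between -0.004 and 0.004 m and angle between cinnamon_jar's own z axis and vertical below 0.06 rad and contact force between the fingers and cinnamon_jar below 0.1 N), for 0.2 s.
At the end, for the whole second after the job is handed in: The spice jar stands upright (within 3 degrees) on the holder's base, its centre within 5 mm of the seat, at rest, the jaw bearing on it with more than 1.5 N, and the cap has slipped between 0.05 and 0.6 rad on the disc (horizontal distance between cinnamon_jar and seat below 0.005 m and z of cinnamon_jar in the frame of seat between -0.004 and 0.004 m and angle between cinnamon_jar's own z axis and vertical below 0.06 rad and contact force between jaw and cinnamon_jar above 1.5 N and value of joint cap between 0.05 and 0.6 rad and linear speed of cinnamon_jar below 0.02 m/s); the robot touches nothing.
It fails at once if the clutch slips by more than 0.6 rad (over-tightened) (value of joint cap above 0.6 rad).
It fails at once if the spice jar is tipped by more than 0.6 rad (angle between cinnamon_jar's own z axis and vertical above 0.6 rad).
It fails at once if a bystander is moved by more than 30 mm (distance of any of jam_jar, syrup_bottle, cup_blue, cup_black, shot_glass, tea_tin_blue from where it was at the start of the episode above 0.03 m).
It also fails if it takes over 56 s, if anything falls off the work surface, if the arm or the gripper's body presses on something with over 40 N, if the wrist force passes 120 N, or if a joint passes its speed limit or range.

## Working session

There is one attempt and no reset: what is moved stays moved. The work goes in short steps, Python scripts to look and compute and a tool call to move; the robot and the scene stay as the last step left them, time stands still between calls to the robot, and variables do not carry over. Pictures are saved under pics/ and viewed, at most 10 in all, crops included, and the job is handed in when it is done.

Besides the shell and the picture viewer there is one more tool, called after ">>>" as name(argument=value, ...), one argument or row to a line, values as JSON. step_arm: Moves the arm, as the interface text tells. Its arguments: {"type":"object","properties":{"commands":{"type":"array"}},"required":["commands"]}

```bash
ls; mkdir -p pics; python3 - <<'E'
from bench import robot, eyes, models
import cv2,numpy as np,pickle
o=robot.get_obs(); print(o['tool_pos'],o['ee_rot'],o['width'],o['time'])
P={}
for n in ['scene','top']:
    p=eyes.snapshot(n); P[n]=p
    cv2.imwrite(f'pics/{n}0.png',p['color'][...,::-1])
    print(n,p['eye'],p['camera_matrix'].tolist() if hasattr(p['camera_matrix'],'tolist') else p['camera_matrix'],[k for k in p])
    for q in ['cinnamon_jar','holder','seat','knob_grip','jaw']:
        print(q,[(np.round(d['xy']).tolist(),round(d['confidence'],2)) for d in models.tip_of(p,q)[:3]])
pickle.dump(P,open('P.pkl','wb'))
E
```

```text
pics
[ 0.167028   -0.52349623  0.22313512] [-3.13943330e+00 -2.17565207e-04  3.08708187e-01] 0.09361295239132073 0.0
scene [-0.04533059  0.66209467  0.73480769] [[440.57812434227674, 0.0, 320.18834058235313], [0.0, 440.57812434227674, 241.70342439946694], [0.0, 0.0, 1.0]] ['color', 'camera_matrix', 'eye', 'rotation', 'shot']
cinnamon_jar [([412.0, 244.0], 0.85), ([363.0, 232.0], 0.8), ([297.0, 282.0], 0.46)]
holder [([285.0, 294.0], 0.92)]
seat [([298.0, 281.0], 0.58)]
knob_grip []
jaw [([365.0, 228.0], 0.62), ([290.0, 288.0], 0.61)]
top [ 0.21286652 -0.05928167  1.4676655 ] [[507.0729195236546, 0.0, 318.7548602745788], [0.0, 507.0729195236546, 236.99062091903653], [0.0, 0.0, 1.0]] ['color', 'camera_matrix', 'eye', 'rotation', 'shot']
cinnamon_jar [([395.0, 306.0], 0.75), ([391.0, 259.0], 0.73)]
holder [([276.0, 240.0], 0.83)]
seat [([288.0, 242.0], 0.75)]
knob_grip [([249.0, 232.0], 0.87)]
jaw [([278.0, 243.0], 0.53), ([248.0, 233.0], 0.42)]
```

View pics/scene0.png

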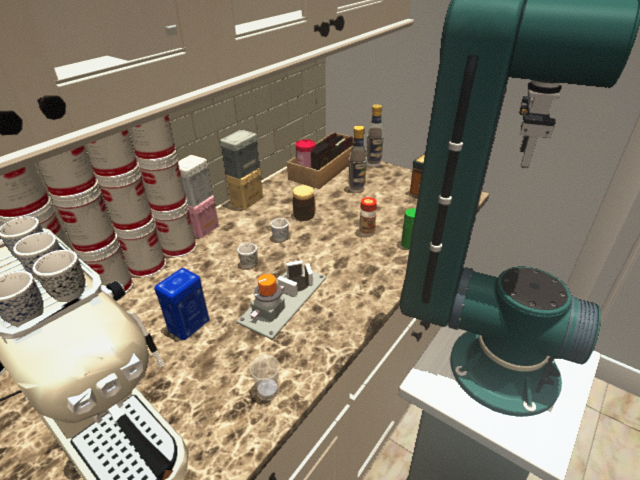

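View pics/top0.png

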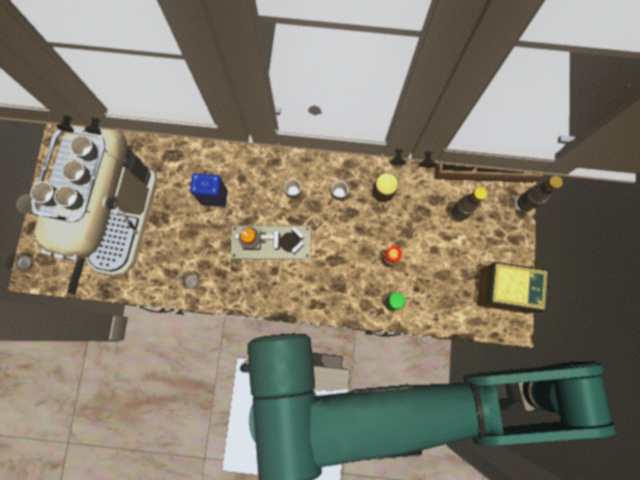

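```bash
cat > h.py <<'E'
import numpy as np
def ray(p,xy):
    K=p['camera_matrix'];d=np.array([(xy[0]-K[0][2])/K[0][0],-(xy[1]-K[1][2])/K[1][1],-1.])
    return np.array(p['rotation'])@d
def at(p,xy,z):
    d=ray(p,xy);e=np.array(p['eye']);return e+d*(z-e[2])/d[2]
E
python3 - <<'E'
import pickle;from h import *
P=pickle.load(open('P.pkl','rb'));s,t=P['scene'],P['top']
for n,p,xy,z in [('jarA',s,(412,244),0),('jarB',s,(363,232),0),('hold',s,(285,294),0),('seat',s,(298,281),.008),
 ('jar',t,(395,306),0),('jar',t,(391,259),0),('hold',t,(276,240),0),('seat',t,(288,242),.008),('knob',t,(249,232),.096)]:
    print(n,np.round(at(p,xy,z),3))
E
```

```text
Traceback (most recent call last):
  File "h.py", line 6, in at
    d=ray(p,xy);e=np.array(p['eye']);return e+d*(z-e[2])/d[2]
                                                         ~^^^
IndexError: invalid index to scalar variable.
```

The scene view shows the red-capped jar near (368,215) with the green look-alike at (409,228), partly behind the arm. The holder is near (285,295), with its knob at (267,285). In the top view the red jar is at (393,254), the knob at (248,235) and the V at about (290,240).

```bash
python3 - <<'E'
import pickle,numpy as np
P=pickle.load(open('P.pkl','rb'))
for k in P: print(P[k]['rotation'])
E
```

```text
[ 0.93101871  0.01384318 -2.50196742]
[ 0.20523114 -0.00330166 -1.46621039]
```

```bash
cat > h.py <<'E'
import numpy as np
from scipy.spatial.transform import Rotation as Ro
def ray(p,xy):
    K=np.array(p['camera_matrix']);d=np.array([(xy[0]-K[0][2])/K[0][0],-(xy[1]-K[1][2])/K[1][1],-1.])
    return Ro.from_euler('xyz',p['rotation']).apply(d)
def at(p,xy,z):
    d=ray(p,xy);e=np.array(p['eye']);return e+d*(z-e[2])/d[2]
E
cat > a.py <<'E'
import pickle;from h import *
P=pickle.load(open('P.pkl','rb'));s,t=P['scene'],P['top']
for n,p,xy,z in [('jarA',s,(412,244),0),('jarB',s,(363,232),0),('hold',s,(285,294),0),('seat',s,(298,281),.008),
 ('jar',t,(395,306),0),('jar',t,(391,259),0),('hold',t,(276,240),0),('seat',t,(288,242),.008),('knob',t,(249,232),.096),('redcap',t,(393.5,254),.106)]:
    print(n,np.round(at(p,xy,z),3))
E
python3 a.py
```

```text
jarA [ 0.34  -0.263  0.   ]
jarB [ 0.48  -0.233  0.   ]
hold [0.495 0.095 0.   ]
seat [0.493 0.047 0.008]
jar [ 0.339 -0.271  0.   ]
jar [ 0.474 -0.25   0.   ]
hold [0.495 0.092 0.   ]
seat [0.491 0.056 0.008]
knob [0.491 0.159 0.096]
redcap [ 0.47  -0.242  0.106]
```

>>> step_arm(
  commands=[
    [[38, -17, 0, 0, 0, 0, 94], [38, -17, 0, 0, 0, 0, 94], [38, -17, 0, 0, 0, 0, 94], [38, -17, 0, 0, 0, 0, 94], [38, -17, 0, 0, 0, 0, 94], [38, -17, 0, 0, 0, 0, 94], [38, -17, 0, 0, 0, 0, 94], [38, -17, 0, 0, 0, 0, 94], [38, -17, 0, 0, 0, 0, 94], [36, -18, 0, 0, 0, 0, 94], [0, 0, 0, 0, 0, 0, 94], [0, 0, 0, 0, 0, 0, 94]],
  ],
)

```text
time: 2.1
tool_pos: [0.4749, -0.2466, 0.2243]
ee_rot: [3.141, 0.001, 0.309]
wrist_force: [0.1, -0.4, -0.1]
width: 0.094
finger_force: 0.0
```

```bash
cat >> h.py <<'E'
def wray(p,xy,o):
    K=np.array(p['camera_matrix']);u=np.array([xy[0]-K[0][2],xy[1]-K[1][2]]);r=np.hypot(*u);th=r/K[0][0]
    d=np.array([np.sin(th)*u[0]/max(r,1e-9),-np.sin(th)*u[1]/max(r,1e-9),-np.cos(th)])
    T=np.array(p['tool_from_camera']);R=Ro.from_euler('xyz',o['ee_rot'])
    return np.array(o['tool_pos'])+R.apply(T[:3,3]),R.apply(T[:3,:3]@d)
def wat(p,xy,z,o):
    e,d=wray(p,xy,o);return e+d*(z-e[2])/d[2]
def go(o,x,y,z,yaw=None):
    R=Ro.from_euler('xyz',o['ee_rot']);d=R.inv().apply(np.array([x,y,z])-o['tool_pos'])*1000
    print('tool shift mm',np.round(d,1))
    T=Ro.from_euler('xyz',[np.pi,0,o['ee_rot'][2] if yaw is None else yaw]);print('turn',np.round((R.inv()*T).as_rotvec(),3))
E
python3 - <<'E'
from bench import robot, eyes, models
import cv2;from h import *
o=robot.get_obs();p=eyes.snapshot('wrist')
print(o['tool_pos'],o['ee_rot'],o['time'],o['joint_positions']);print(p['tool_from_camera'],p['camera_matrix'])
cv2.imwrite('pics/w1.png',p['color'][...,::-1])
for q in ['cinnamon_jar','seat','knob_grip','holder']:
    for d in models.tip_of(p,q)[:3]: print(q,d['xy'],d['confidence'],wat(p,d['xy'],{'seat':.008,'knob_grip':.096}.get(q,0),o))
for d in models.masks_of(p,'cinnamon_jar')[:3]:
    m=d['mask'];red=m&(p['color'][...,0]>120)&(p['color'][...,1]<90); ys,xs=np.nonzero(red)
    if len(xs): c=[(xs.min()+xs.max())/2,(ys.min()+ys.max())/2];print('red',c,xs.ptp() if hasattr(xs,'ptp') else np.ptp(xs),np.ptp(ys),wat(p,c,.106,o))
E
```

```text
[ 0.47493581 -0.24656692  0.22426047] [3.14118396e+00 6.97613371e-04 3.08814289e-01] 2.1 [-5.84325710e-01  5.41999883e-02  1.40585029e+00 -8.04651104e-04
  1.68166133e+00  6.77567208e-01]
[[-2.43869645e-06  9.62636876e-01  2.70795578e-01  7.75263723e-02]
 [ 9.99999948e-01  8.95778925e-05 -3.09430039e-04 -6.04463379e-04]
 [-3.22126063e-04  2.70795564e-01 -9.62636826e-01 -1.59041116e-01]
 [ 0.00000000e+00  0.00000000e+00  0.00000000e+00  1.00000000e+00]] [[371.64829954   0.         318.48126911]
 [  0.         371.64829954 249.80005677]
 [  0.           0.           1.        ]]
cinnamon_jar [314.1, 223.0] 0.82 [ 0.47230316 -0.24216036  0.        ]
cinnamon_jar [296.3, 328.1] 0.56 [ 0.34817259 -0.25961704  0.        ]
seat [81.1, 138.6] 0.81 [0.49156517 0.04537331 0.008     ]
holder [52.7, 132.6] 0.96 [0.48890438 0.09910735 0.        ]
red [np.float64(315.0), np.float64(245.0)] 54 64 [ 0.47711079 -0.24256062  0.106     ]
```

>>> step_arm(
  commands=[
    [[1, -4, 32, 0, 0, 0, 94], [0, 0, 32, 0, 0, 0, 94], [0, 0, 32, 0, 0, 0, 94], [0, 0, 32, 0, 0, 0, 94], [0, 0, 1, 0, 0, 0, 94], [0, 0, 0, 0, 0, 0, 94], [0, 0, 0, 0, 0, 0, 30], [0, 0, 0, 0, 0, 0, 30], [0, 0, 0, 0, 0, 0, 30], [0, 0, 0, 0, 0, 0, 30], [0, 0, 0, 0, 0, 0, 30]],
  ],
)

```text
time: 3.78
tool_pos: [0.475, -0.2421, 0.0953]
ee_rot: [3.142, 0.0, 0.309]
wrist_force: [-0.2, 0.6, 0.2]
width: 0.0474
finger_force: 0.0
```

>>> step_arm(
  commands=[
    [[0, 0, 0, 0, 0, 0, 30], [0, 0, 0, 0, 0, 0, 30], [0, 0, 0, 0, 0, 0, 30], [0, 0, -15, 0, 0, 0, 30], [0, 0, -30, 0, 0, 0, 30], [0, 0, -30, 0, 0, 0, 30], [0, 0, -25, 0, 0, 0, 30], [12, -28, 0, 0, 0, 0, 30], [12, -28, 0, 0, 0, 0, 30], [12, -28, 0, 0, 0, 0, 30], [12, -28, 0, 0, 0, 0, 30], [12, -26, 0, 0, 0, 0, 30], [0, 0, 0, 0, 0, 0, 30], [0, 0, 0, 0, 0, 0, 30]],
  ],
)

```text
time: 5.52
tool_pos: [0.4903, -0.0929, 0.1958]
ee_rot: [3.141, -0.0, 0.309]
wrist_force: [-0.3, 0.3, -0.4]
width: 0.0438
finger_force: 30.0
```

```bash
cat > look.py <<'E'
import sys
from bench import robot, eyes, models
import cv2;from h import *
o=robot.get_obs();p=eyes.snapshot('wrist')
print(o['tool_pos'],o['ee_rot'],o['time'],o['joint_positions'],o['width'],o['finger_force'])
cv2.imwrite(f'pics/{sys.argv[1]}.png',p['color'][...,::-1])
for q,z in [('seat',.008),('knob_grip',.096),('holder',0),('jaw',.008),('cinnamon_jar',0)]:
    for d in models.tip_of(p,q)[:2]: print(q,np.round(d['xy']),round(d['confidence'],2),np.round(wat(p,d['xy'],z,o),4))
c=p['color'].astype(int);m=((c[...,0]>170)&(c[...,1]>60)&(c[...,1]<150)&(c[...,2]<60)).astype(np.uint8)
n,l,st,ce=cv2.connectedComponentsWithStats(m)
for i in range(1,n):
    if st[i][4]>150: print('orange',st[i],np.round(wat(p,st[i][:2]+st[i][2:4]/2,.1,o),4))
E
python3 look.py w2
```

```text
[ 0.49027141 -0.09286447  0.19577282] [ 3.14059548e+00 -1.25531600e-04  3.08818665e-01] 5.525 [-3.00371449e-01 -1.97912505e-02  1.53723633e+00 -7.47000008e-04
  1.62347402e+00  9.61566692e-01] 0.04378666419048073 29.98375338022015
seat [182. 188.] 0.92 [0.4908 0.047  0.008 ]
knob_grip [ 36. 176.] 0.74 [0.4836 0.1604 0.096 ]
holder [138. 176.] 0.81 [0.4876 0.1012 0.    ]
jaw [152. 180.] 0.81 [0.49   0.0815 0.008 ]
cinnamon_jar [318. 265.] 0.56 [ 0.4535 -0.1034  0.    ]
cinnamon_jar [136. 175.] 0.22 [0.4884 0.105  0.    ]
```

View pics/w2.png

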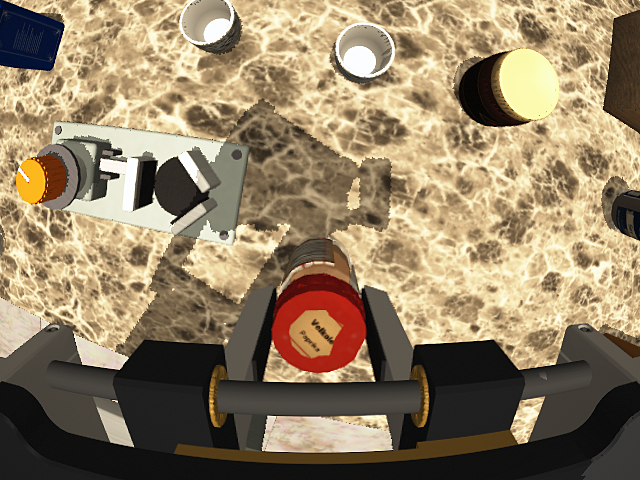

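The gripped red jar is at about (320,325). The holder plate is at left, with a dark round seat spot at (182,188), the jaw at (138,180) and the knob at (35,178). The seat looks clear. I'll move closer and measure again.

>>> step_arm(
  commands=[
    [[7, -23, 0, 0, 0, 0, 30], [8, -23, 0, 0, 0, 0, 30], [7, -23, 0, 0, 0, 0, 30], [0, 0, 0, 0, 0, 0, 30], [0, 0, 0, 0, 0, 0, 30]],
  ],
)

```text
time: 6.45
tool_pos: [0.4903, -0.0206, 0.1952]
ee_rot: [3.141, 0.0, 0.308]
wrist_force: [0.5, 0.3, -0.6]
width: 0.0439
finger_force: 30.0
```

```bash
python3 look.py w3
```

```text
[ 0.49028722 -0.02064548  0.19523566] [3.14090195e+00 2.84524872e-04 3.08379693e-01] 6.45 [-1.57174586e-01 -3.77757928e-02  1.55582490e+00 -7.45957422e-04
  1.62348770e+00  1.10520264e+00] 0.04387619476157444 29.98379111493705
seat [252. 206.] 0.79 [0.4937 0.0471 0.008 ]
seat [ 31. 259.] 0.68 [0.3526 0.3079 0.008 ]
knob_grip [101. 201.] 0.84 [0.4808 0.1572 0.096 ]
knob_grip [320. 265.] 0.17 [ 0.4844 -0.0231  0.096 ]
holder [200. 196.] 0.58 [0.486  0.1018 0.    ]
jaw [222. 199.] 0.93 [0.491  0.0772 0.008 ]
cinnamon_jar [321. 264.] 0.94 [ 0.4559 -0.0335  0.    ]
cinnamon_jar [79. 51.] 0.27 [0.605  0.2912 0.    ]
```

View pics/w3.png

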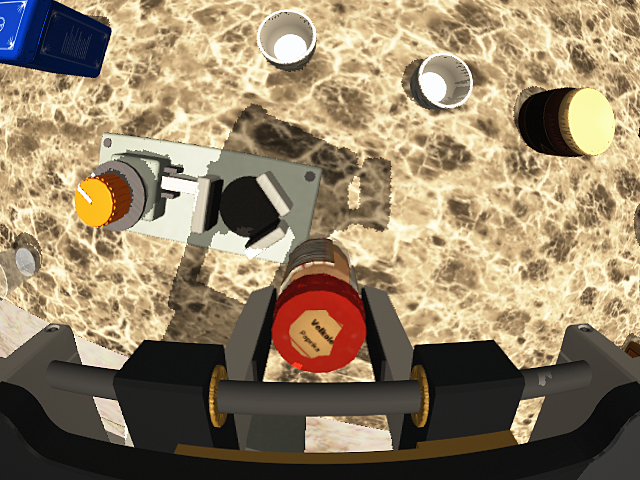

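The dark seat disc is at (250,205) between the V plates (271,195) and (266,236). The jaw face is at (212,205) and the knob top at (95,203). I'll cross-check with the plate corners.

```bash
python3 - <<'E'
from bench import robot, eyes, models
from h import *
o=robot.get_obs();p=eyes.snapshot('wrist')
for n,xy,z in [('cTL',(103,135),.008),('cTR',(325,165),.008),('disc',(250,205),.008),('discL',(219,205),.008),('discR',(281,205),.008),('knobtop',(95.5,203),.106),('jarbot',(321,264),.1),('cap',(319.5,326),.206)]:
    print(n,np.round(wat(p,xy,z,o),4))
E
```

```text
cTL [0.5211 0.2228 0.008 ]
cTR [ 0.5506 -0.0072  0.008 ]
disc [0.4936 0.0494 0.008 ]
discL [0.4849 0.0788 0.008 ]
discR [0.5023 0.0209 0.008 ]
knobtop [0.4812 0.1561 0.106 ]
jarbot [ 0.4863 -0.0232  0.1   ]
cap [ 0.4907 -0.0203  0.206 ]
```

>>> step_arm(
  commands=[
    [[8, -22, 0, 0, 0, 0, 30], [8, -22, 0, 0, 0, 0, 30], [8, -21, 0, 0, 0, 0, 30], [0, 0, 15, 0, 0, 0, 30], [0, 0, 15, 0, 0, 0, 30], [0, 0, 7, 0, 0, 0, 30], [0, 0, 0, 0, 0, 0, 30], [0, 0, 0, 0, 0, 0, 30]],
  ],
)

```text
time: 7.8
tool_pos: [0.4936, 0.0489, 0.1586]
ee_rot: [3.141, -0.001, 0.308]
wrist_force: [0.4, -0.1, -1.6]
width: 0.044
finger_force: 30.0
```

```bash
python3 look.py w4; python3 - <<'E'
from bench import eyes;import cv2
a=cv2.imread('pics/w4.png')[100:400,80:480]; a=cv2.resize(a,(400,300))
s=eyes.snapshot('scene')['color'][...,::-1][220:350,210:350]; s=cv2.resize(s,(400,371),interpolation=cv2.INTER_CUBIC)
import numpy as np
cv2.imwrite('pics/c4.png',np.hstack([np.pad(a,((0,71),(0,0),(0,0))),s]))
E
```

```text
[0.49362877 0.04886163 0.15862042] [ 3.14120299e+00 -6.38945074e-04  3.08219844e-01] 7.8 [-1.55774570e-02 -1.11855133e-02  1.60286882e+00 -1.66158529e-04
  1.54917963e+00  1.24700268e+00] 0.04404721761320633 29.983789199322928
seat [322. 240.] 0.64 [0.4935 0.0463 0.008 ]
knob_grip [155. 243.] 0.64 [0.4798 0.1584 0.096 ]
holder [255. 228.] 0.61 [0.4842 0.1052 0.    ]
jaw [283. 235.] 0.76 [0.4878 0.0793 0.008 ]
cinnamon_jar [318. 264.] 0.85 [0.4693 0.0416 0.    ]
cinnamon_jar [516. 419.] 0.64 [ 0.3467 -0.2585  0.    ]
orange [159 220  15  50 394] [0.4825 0.1483 0.1   ]
```

View pics/c4.png

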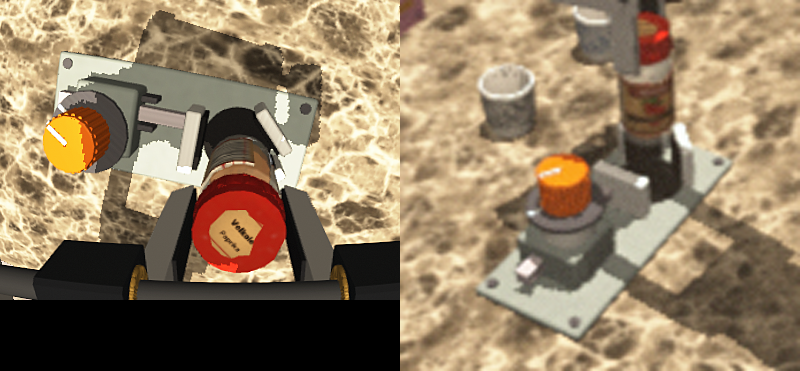

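>>> step_arm(
  commands=[
    [[0, 0, 15, 0, 0, 0, 30], [0, 0, 15, 0, 0, 0, 30], [0, 0, 12, 0, 0, 0, 30], [0, 0, 8, 0, 0, 0, 30], [0, 0, 3, 0, 0, 0, 30], [0, 0, 0, 0, 0, 0, 30], [0, 0, 0, 0, 0, 0, 30]],
  ],
)

```text
time: 9.02
tool_pos: [0.4932, 0.0495, 0.105]
ee_rot: [-3.141, 0.0, 0.309]
wrist_force: [2.4, 3.2, -3.3]
width: 0.044
finger_force: 30.0
```

>>> step_arm(
  commands=[
    [[2, -2, 0, 0, 0, 0, 30], [0, 0, 1, 0, 0, 0, 30], [0, 0, 0, 0, 0, 0, 30]],
  ],
)

```text
time: 9.4
tool_pos: [0.4944, 0.0514, 0.1042]
ee_rot: [3.141, 0.001, 0.309]
wrist_force: [0.4, 0.0, -1.1]
width: 0.0437
finger_force: 30.0
```

>>> step_arm(
  commands=[
    [[0, 0, 1, 0, 0, 0, 30], [0, 0, 0, 0, 0, 0, 30]],
  ],
)

```text
time: 9.65
tool_pos: [0.4946, 0.0516, 0.1033]
ee_rot: [3.141, 0.0, 0.309]
wrist_force: [-0.2, -0.2, -1.5]
width: 0.044
finger_force: 30.0
```

>>> step_arm(
  commands=[
    [[0, 0, 0.7, 0, 0, 0, 30], [0, 0, 0, 0, 0, 0, 30]],
  ],
)

```text
time: 9.9
tool_pos: [0.4949, 0.0517, 0.1032]
ee_rot: [3.141, -0.001, 0.309]
wrist_force: [-0.7, 0.5, 2.9]
width: 0.0443
finger_force: 30.0
```

>>> step_arm(
  commands=[
    [[0, 0, 0, 0, 0, 0, 80], [0, 0, 0, 0, 0, 0, 80], [0, 0, 0, 0, 0, 0, 80], [0, 0, 0, 0, 0, 0, 80], [0, 0, 0, 0, 0, 0, 80], [0, 0, -20, 0, 0, 0, 80], [0, 0, -40, 0, 0, 0, 80], [0, 0, -40, 0, 0, 0, 80], [0, 0, 0, 0, 0, 0, 80], [0, 0, 0, 0, 0, 0, 80]],
  ],
)

```text
time: 11.15
tool_pos: [0.4942, 0.0518, 0.2016]
ee_rot: [-3.141, 0.001, 0.309]
wrist_force: [-0.3, 0.0, -0.4]
width: 0.0796
finger_force: 0.0
```

```bash
python3 look.py w5; python3 - <<'E'
from bench import eyes;import cv2
s=eyes.snapshot('scene')['color'][...,::-1][220:350,210:350]; s=cv2.resize(s,(400,371),interpolation=cv2.INTER_CUBIC)
import numpy as np
a=cv2.imread('pics/w5.png')[100:400,80:480]
cv2.imwrite('pics/c5.png',np.hstack([np.pad(a,((0,71),(0,0),(0,0))),s]))
E
```

```text
[0.49422653 0.05175812 0.20158554] [-3.14125570e+00  1.26045325e-03  3.08783334e-01] 11.15 [-9.75184394e-03 -2.48410199e-02  1.53067297e+00 -7.49027601e-05
  1.63706327e+00  1.25225645e+00] 0.07962768736927038 0.0
knob_grip [180. 229.] 0.74 [0.4807 0.1592 0.096 ]
holder [266. 218.] 0.97 [0.4863 0.1042 0.    ]
jaw [291. 225.] 0.9 [0.4889 0.079  0.008 ]
cinnamon_jar [320. 233.] 0.79 [0.4878 0.0487 0.    ]
orange [178 205  21  51 607] [0.4827 0.1508 0.1   ]
orange [292 271  19  20 161] [0.471  0.0583 0.1   ]
```

View pics/c5.png

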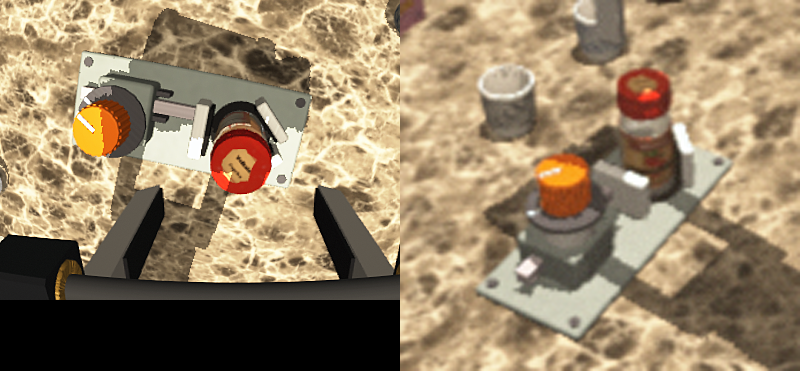

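The jar stands upright between the V and the jaw: cap at (240,160) in the left half of the composite, body at (645,130) in the right half. Next is the knob, which needs the tool turned back so there's room for the clockwise turn.

>>> step_arm(
  commands=[
    [[0, 0, 0, 0, 0, -0.17, 80], [0, 0, 0, 0, 0, -0.17, 80], [0, 0, 0, 0, 0, -0.17, 80], [0, 0, 0, 0, 0, -0.17, 80], [0, 0, 0, 0, 0, -0.17, 80], [0, 0, 0, 0, 0, -0.17, 80], [0, 0, 0, 0, 0, -0.17, 80], [35, -7, 0, 0, 0, 0, 70], [35, -7, 0, 0, 0, 0, 70], [35, -7, 0, 0, 0, 0, 70], [0, 0, 0, 0, 0, 0, 70], [0, 0, 0, 0, 0, 0, 70]],
  ],
)

```text
time: 13.0
tool_pos: [0.4813, 0.1574, 0.2023]
ee_rot: [-3.141, 0.001, 1.499]
wrist_force: [-0.1, 1.2, -0.8]
width: 0.07
finger_force: 0.0
```

```bash
python3 look.py w6; cp pics/w6.png pics/v6.png
```

```text
[0.48128557 0.15744747 0.20232139] [-3.14140203e+00  9.86718415e-04  1.49880437e+00] 13.0 [ 2.04750465e-01 -4.38386901e-03  1.50902498e+00 -8.99084738e-04
  1.63740448e+00  2.76682874e-01] 0.07000593292463501 0.0
knob_grip [319. 251.] 0.56 [0.4806 0.1608 0.096 ]
holder [331. 275.] 0.88 [0.4886 0.1063 0.    ]
jaw [331. 302.] 0.67 [0.4874 0.0801 0.008 ]
cinnamon_jar [334. 327.] 0.56 [0.4887 0.0458 0.    ]
orange [ 291  227   56   53 2006] [0.4804 0.1599 0.1   ]
orange [317 366  49  17 400] [0.4917 0.0524 0.1   ]
```

View pics/w6.png

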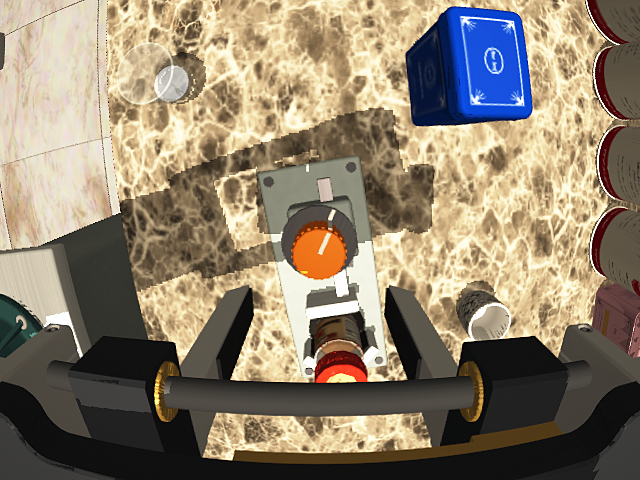

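The knob top is centred at about (320,251), with cap and disc white lines in line at (326,235) and (332,215). The TCP is already nearly over the axis. Descending to grip.

>>> step_arm(
  commands=[
    [[2, -1, 30, 0, 0, 0, 70], [0, 0, 35, 0, 0, 0, 70], [0, 0, 30, 0, 0, 0, 70], [0, 0, 10, 0, 0, 0, 70], [0, 0, 0, 0, 0, 0, 70], [0, 0, 0, 0, 0, 0, 30], [0, 0, 0, 0, 0, 0, 30], [0, 0, 0, 0, 0, 0, 30], [0, 0, 0, 0, 0, 0, 30], [0, 0, 0, 0, 0, 0, 30]],
  ],
)

```text
time: 14.55
tool_pos: [0.4815, 0.1601, 0.0983]
ee_rot: [3.139, -0.0, 1.499]
wrist_force: [3.4, -0.1, 1.1]
width: 0.039
finger_force: 30.0
```

```bash
cat > st.py <<'E'
from bench import robot
import numpy as np
o=robot.get_obs()
for k in ['time','tool_pos','ee_rot','wrist_force','wrist_torque','width','finger_force','joint_positions','joint_torque']: print(k,np.round(o[k],4))
E
python3 st.py
```

```text
time 14.55
tool_pos [0.4815 0.1601 0.0983]
ee_rot [ 3.1388e+00 -4.0000e-04  1.4988e+00]
wrist_force [ 3.4243 -0.0917  1.1198]
wrist_torque [-0.0692 -0.5809 -0.0017]
width 0.039
finger_force 29.9997
joint_positions [ 2.0950e-01  5.1200e-02  1.6626e+00 -4.0000e-04  1.4251e+00  2.8160e-01]
joint_torque [ 5.02400e-01 -3.01128e+01 -2.67308e+01  2.92900e-01  8.19800e-01
  1.02000e-02]
```

>>> step_arm(
  commands=[
    [[0, 1, 0, 0, 0, 0.12, 30], [0, 0, 0, 0, 0, 0.15, 30], [0, 0, 0, 0, 0, 0.15, 30], [0, 0, 0, 0, 0, 0.12, 30], [0, 0, 0, 0, 0, 0, 30]],
  ],
)

```text
time: 15.18
tool_pos: [0.4815, 0.1601, 0.0983]
ee_rot: [3.141, -0.0, 0.96]
wrist_force: [0.6, -0.5, 4.1]
width: 0.0385
finger_force: 30.0
```

```bash
python3 st.py; python3 look.py w7
```

```text
time 15.175
tool_pos [0.4815 0.1601 0.0983]
ee_rot [ 3.1413e+00 -5.0000e-04  9.6000e-01]
wrist_force [ 0.6107 -0.5489  4.0653]
wrist_torque [ 0.0185  0.0708 -0.0468]
width 0.0385
finger_force 30.0015
joint_positions [2.0910e-01 5.2900e-02 1.6608e+00 1.0000e-04 1.4273e+00 8.1990e-01]
joint_torque [ 7.86000e-02 -2.88819e+01 -2.68028e+01  2.82000e-02 -1.48000e-01
  1.65400e-01]
[0.48153344 0.16011512 0.09826693] [ 3.14132836e+00 -4.99623223e-04  9.60016213e-01] 15.175 [2.09143636e-01 5.29079129e-02 1.66082519e+00 1.49190530e-04
 1.42731396e+00 8.19902524e-01] 0.038477693108637565 30.001484155654907
knob_grip [319. 314.] 0.6 [0.4811 0.1613 0.096 ]
holder [366. 310.] 0.82 [0.4858 0.1055 0.    ]
orange [ 278  286   82   73 4351] [0.4797 0.1592 0.1   ]
```

>>> step_arm(
  commands=[
    [[0, 0, 0, 0, 0, 0.1, 30], [0, 0, 0, 0, 0, 0.1, 30], [0, 0, 0, 0, 0, 0, 30]],
  ],
)

```text
time: 15.85
tool_pos: [0.4815, 0.1602, 0.0983]
ee_rot: [3.141, -0.001, 0.76]
wrist_force: [-0.4, -0.7, 4.2]
width: 0.0384
finger_force: 30.0
```

```bash
python3 st.py|grep -E 'rot|torque|force'
```

```text
ee_rot [ 3.1414e+00 -6.0000e-04  7.5980e-01]
wrist_force [-0.4432 -0.6973  4.2349]
wrist_torque [ 0.009   0.1553 -0.0152]
finger_force 30.0016
joint_torque [-8.15000e-02 -2.82860e+01 -2.64356e+01 -1.61000e-02 -3.08200e-01
```

>>> step_arm(
  commands=[
    [[0, 0, 0, 0, 0, 0.08, 30]],
  ],
)

```text
time: 15.98
tool_pos: [0.4815, 0.1602, 0.0983]
ee_rot: [3.141, -0.001, 0.679]
wrist_force: [-0.3, -0.5, 6.2]
width: 0.0384
finger_force: 30.0
```

```bash
python3 st.py|grep -A1 -E 'rot|torque'
```

```text
ee_rot [ 3.1414e+00 -6.0000e-04  6.7870e-01]
wrist_force [-0.2831 -0.4711  6.1938]
wrist_torque [-0.0969  0.1476  0.162 ]
width 0.0384
--
joint_torque [-2.63800e-01 -2.82932e+01 -2.64418e+01  5.10000e-03 -3.09800e-01
 -4.56400e-01]
```

>>> step_arm(
  commands=[
    [[0, 0, 0, 0, 0, 0.0, 30]],
  ],
)

```text
time: 16.1
tool_pos: [0.4815, 0.1602, 0.0982]
ee_rot: [3.141, -0.001, 0.68]
wrist_force: [0.1, -0.6, 5.0]
width: 0.0383
finger_force: 30.0
```

```bash
python3 st.py|grep -A1 -E 'rot|torque'; python3 look.py w8; python3 - <<'E'
from bench import eyes
import cv2,numpy as np
f=lambda a:cv2.resize(a,(400,400),interpolation=cv2.INTER_CUBIC)
a=cv2.imread('pics/w8.png')[210:410,240:440]
s=eyes.snapshot('scene')['color'][...,::-1][230:350,220:340]
cv2.imwrite('pics/c8.png',np.hstack([f(a),f(s)]))
E
```

```text
ee_rot [ 3.1415e+00 -5.0000e-04  6.8010e-01]
wrist_force [ 0.0712 -0.5607  4.9738]
wrist_torque [-0.0245  0.1578  0.0132]
width 0.0383
--
joint_torque [-9.40000e-02 -2.82860e+01 -2.64407e+01 -2.11000e-02 -3.12800e-01
  1.22300e-01]
[0.48150951 0.16015549 0.09824398] [ 3.14146033e+00 -5.29269292e-04  6.80080165e-01] 16.1 [2.09248582e-01 5.29159753e-02 1.66086449e+00 1.23431662e-04
 1.42728048e+00 1.09994716e+00] 0.03832134059061179 30.00167280435562
knob_grip [318. 315.] 0.85 [0.4809 0.161  0.096 ]
holder [382. 296.] 0.58 [0.4875 0.1041 0.    ]
jaw [418. 319.] 0.81 [0.4923 0.072  0.008 ]
cinnamon_jar [438. 338.] 0.64 [0.4884 0.0413 0.    ]
orange [ 278  286   82   73 4358] [0.4794 0.1594 0.1   ]
orange [501 401  20  36 254] [0.4973 0.0205 0.1   ]
```

View pics/c8.png

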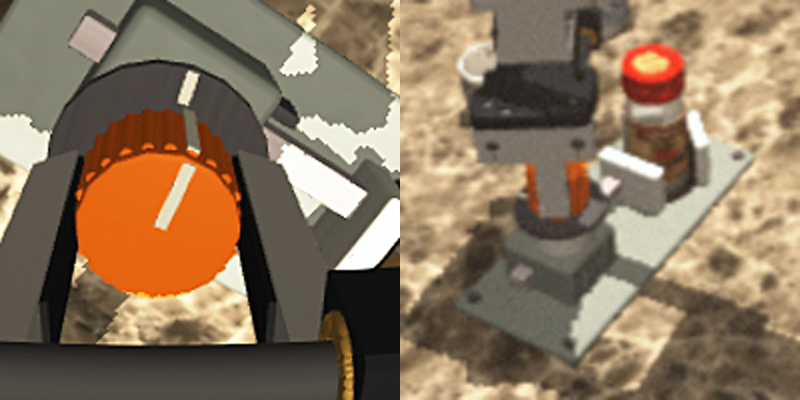

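Cap and disc lines are still in line (cap side (190,130), disc (190,88) in the crop). The wrist camera turns with the cap, so slip will show as the disc line moving in the image. I'll track it between small turns.

```bash
cat > line.py <<'E'
from bench import robot, eyes
import numpy as np,cv2,sys
o=robot.get_obs();p=eyes.snapshot('wrist');c=p['color'].astype(int)
if len(sys.argv)>1: cv2.imwrite(f'pics/{sys.argv[1]}.png',p['color'][...,::-1])
# disc band: bright pixels on dark rim, along arc round the disc centre
for r0,r1 in [(244,250),(250,256),(256,261)]:
    b=c[r0:r1,290:375].min(2).mean(0); i=np.argmax(b); w=np.clip(b-b.max()*.7,0,None);w[np.abs(np.arange(85)-i)>6]=0
    print(r0,'col',round(290+(w*np.arange(85)).sum()/w.sum(),1),'max',round(b.max()),'med',round(np.median(b)))
print(o['time'],o['ee_rot'][2],'tau',o['wrist_torque'][2],o['joint_torque'][5],np.round(o['tool_pos'],4))
E
python3 line.py
```

```text
244 col 335.2 max 169 med 66
250 col 334.0 max 203 med 65
256 col 332.1 max 201 med 65
16.45 0.6803501670795868 tau 0.000813970110248351 0.014621886948589236 [0.4815 0.1601 0.0983]
```

>>> step_arm(
  commands=[
    [[0, 0, 0, 0, 0, 0.07, 30], [0, 0, 0, 0, 0, 0.07, 30], [0, 0, 0, 0, 0, 0, 30]],
  ],
)

```text
time: 16.88
tool_pos: [0.4815, 0.1602, 0.0982]
ee_rot: [3.142, -0.001, 0.54]
wrist_force: [-1.0, 0.7, 5.4]
width: 0.0385
finger_force: 30.0
```

```bash
python3 line.py
```

```text
244 col 327.9 max 205 med 67
250 col 326.9 max 207 med 65
256 col 326.0 max 199 med 65
16.875 0.5401085518990716 tau 0.021262086006974056 0.1130915991961956 [0.4815 0.1602 0.0982]
```

```bash
python3 - <<'E'
from bench import eyes
import cv2,numpy as np
f=lambda a:cv2.resize(a,(400,400),interpolation=cv2.INTER_CUBIC)
a=eyes.snapshot('wrist')['color'][...,::-1][210:410,240:440]
s=eyes.snapshot('scene')['color'][...,::-1][230:350,220:340]
cv2.imwrite('pics/c9.png',np.hstack([f(a),f(s)]))
E
```

```text
(no output)
```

View pics/c9.png

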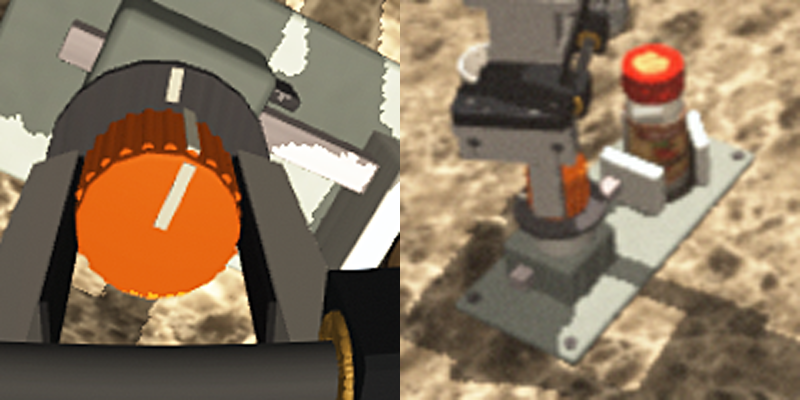

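The cap line stayed at (190,130) while the disc line moved from (190,88) to (175,85). That is a clutch slip of about 0.13 rad, with the jaw on the jar. Letting go and backing off upward.

>>> step_arm(
  commands=[
    [[0, 0, 0, 0, 0, 0, 65], [0, 0, 0, 0, 0, 0, 65], [0, 0, 0, 0, 0, 0, 65], [0, 0, 0, 0, 0, 0, 65], [0, 0, -20, 0, 0, 0, 65], [0, 0, -40, 0, 0, 0, 65], [0, 0, -45, 0, 0, 0, 65], [0, 0, 0, 0, 0, 0, 65], [0, 0, 0, 0, 0, 0, 65]],
  ],
)

```text
time: 18.15
tool_pos: [0.4811, 0.1599, 0.2018]
ee_rot: [-3.141, 0.001, 0.539]
wrist_force: [-1.2, -0.8, -0.9]
width: 0.065
finger_force: 0.0
```

```bash
python3 look.py w10; python3 - <<'E'
from bench import eyes
import cv2,numpy as np
f=lambda a:cv2.resize(a,(400,400),interpolation=cv2.INTER_CUBIC)
a=cv2.imread('pics/w10.png')[180:400,260:480]
s=eyes.snapshot('scene')['color'][...,::-1][230:350,220:340]
cv2.imwrite('pics/c10.png',np.hstack([f(a),f(s)]))
E
```

```text
[0.48105093 0.15989609 0.20178373] [-3.14133031e+00  1.04171990e-03  5.38819068e-01] 18.15 [ 2.09073139e-01 -2.61388744e-03  1.50832454e+00 -8.92947351e-05
  1.63695255e+00  1.24104468e+00] 0.06503204601281573 0.0
seat [417. 274.] 0.67 [0.4911 0.049  0.008 ]
knob_grip [320. 253.] 0.92 [0.4814 0.1602 0.096 ]
holder [368. 247.] 0.77 [0.4879 0.1071 0.    ]
jaw [401. 264.] 0.8 [0.4918 0.0703 0.008 ]
cinnamon_jar [418. 276.] 0.74 [0.4894 0.0435 0.    ]
orange [ 292  232   55   51 1554] [0.4796 0.1591 0.1   ]
orange [425 296  50  48 882] [0.4882 0.04   0.1   ]
```

View pics/c10.png

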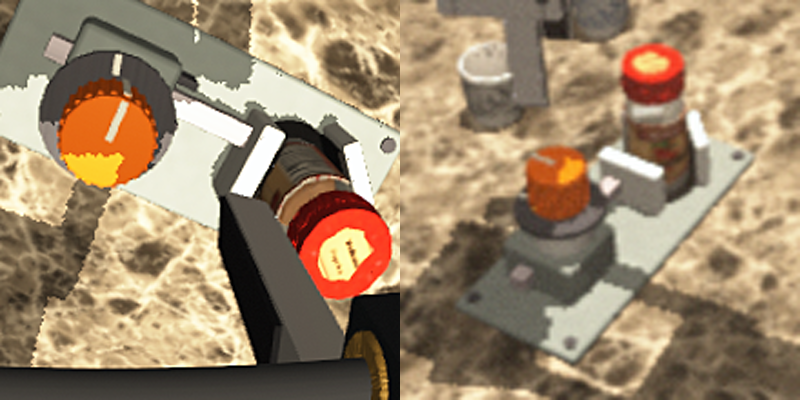

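The jar is upright against the V with the jaw on it, and the disc line (117,65) sits slightly off the cap line (120,100). The gripper is clear of everything. Handing in.

```bash
python3 -c "
from bench import robot
print(robot.close_job())"
```

```text
the job is handed in; nothing more can be done
None
```

The red-capped jar stands upright in the holder, clamped between jaw and V fence. The knob's clutch slipped about 0.13 rad (7–8°, read from camera images). The arm is clear and the job was handed in after about 18 s of robot time; the hand-in returned no verdict, and the clamping force was not measured directly.

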